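# Rock a jammed relay out of its socket and load it in the tester

### The job

The middle relay of the strip is jammed under its two clips and will not pull straight out: rock it from side to side until both clips are pushed well back, lift it out, stand it upright on the rubber pad and let go. Then take it by its other two faces, lower it gently, without dropping it, between the tester's cheeks until it stands on the nest floor, and let go. Leave all else where it is.

Things in the scene. Friction and masses are not known exactly. Their poses are not given: they have to be found in the camera images.
- relay: Jammed relay, middle of three: upright stepped block 76 mm tall, 110 g. Black lower part 30 (its x) by 44 mm (y), 38 tall; grey upper part 30 (x) by 36 (y), so a 4 mm shoulder at each y end at height 38. Origin at centre of flat underside, z up. In the socket its axes match the socket's; graspable there only on the grey part's y faces (fingertips 48 mm or more above its underside clear the clips).
- socket: Fixed strip, base 122 (x) by 64 (y) mm; three relays in a row along x, 38 mm pitch, the outer two fixed, 8 mm from the jammed one. Origin on the bench under the jammed relay, z up. Relay stands on a ridge along x, underside 14 mm above bench, and rocks about it to +y and -y; walls to z 20 keep its foot in place (1.5 mm play).
- ridge (a point): Top of the ridge in the socket under the jammed relay, 14 mm above the bench: the axis (along the socket's x) about which the relay rocks.
- clip_a (a joint): Jammed relay's steel clip on the socket's +y side, pushed outwards: 0 (closed) to 0.0048 m (stop). Lip 16 mm wide, 54.5 to 57.5 mm above bench, reaches 3.5 mm over the shoulder with 2.5 mm gap. Leaning the relay to +y by 0.14 rad pushes it to its stop; it takes about 8 N at the clip and stays where left. From 0.0035 its lip is clear of a centred relay.
- clip_b (a joint): The same for the clip on the socket's -y side, pushed out by the relay leaning towards -y: 0 to 0.0048 m.
- pad: Flat square rubber pad, 110 by 110 mm, 4 mm thick, fixed to the bench between socket and tester, empty. Origin at the centre of its underside, on the bench.
- tester: Fixed; grey base 110 (x) by 100 (y) mm, 12 thick; two upright aluminium cheeks 48 mm apart across y, each 50 wide (x), 10 thick, tops 94 mm above bench. The relay stands between them, its y along the tester's y, 2 mm play at each end, top 6 mm below the cheeks' tops: only its x faces (30 mm apart) can be gripped. Rails 4 mm high at x = +-18.5 mm. Origin on bench under the centre.
- nest (a point): The centre of the tester's nest floor, 12 mm above the bench: where the centre of the relay's underside must come to rest. Either way round is good.
- board: Bystander: blue circuit board 75 by 75 mm, 4 mm thick, lying flat. Origin at its underside's centre.
- spool: Bystander: standing solder spool, 54 mm across, 60 mm tall. Origin at its underside's centre.
- reel: Bystander: small braid reel lying flat, 52 mm across, 12 mm high. Origin at its underside's centre.
- tweezers: Bystander: steel tweezers lying flat, 120 mm long. Origin at their middle.
- driver: Bystander: screwdriver lying on the bench, 160 mm long.
- tin: Bystander: low round tin, 56 mm across, 30 mm high. Origin at its underside's centre.

How it is judged:
By the outcome, as a careful person would: the job done as asked, in the order asked, and still so for the second after the job is handed in, with the robot touching nothing.
It also fails if it takes over 61 s, if anything falls off the work surface, if the arm or the gripper's body presses on something with over 40 N, if the wrist force passes 120 N, or if a joint passes its speed limit or range.

### The arm

A 6-joint arm with a two-finger parallel gripper is mounted at the origin on the work surface. World frame = base frame: x ahead of the robot, y to its left, z up, the work surface at z = 0. Lengths are in m, angles in degrees, forces in N, time in s.
With the tool pointing down it reaches from about 0.4 to 0.825 m from the base axis. Payload 7 kg.
Tool frame: the origin (TCP) lies midway between the tips of the shut fingers; the grasp point (between the pads) lies 19 mm behind it; z points along the fingers, y is the direction in which the jaws open and shut (so a half turn about z gives the same grasp; the last joint's range is limited). The gripper opens to 88 mm and grips with 3 to 60 N. Pads are 19 mm wide; open, the fingers measure 130 mm over their backs; the gripper's body (78 mm by 193 mm) begins 47 mm behind the grasp point.
Start: joints at [16.507, 20.546, 0.682, 0, -70.136, -16.507], TCP at [0.675, -0, 0.227] pointing down, gripper open.
Joint ranges: [-176.03, 176.03], [-82.01, 121.73], [-58.28, 71.71], [-173.87, 95.51], [-174.79, -0.11], [-173.66, 173.66]. Speed limits (degrees/s): [136.94, 136.94, 172.46, 180, 180, 180].

### API

Orientations are given as [roll, pitch, yaw] about the fixed x, y, z axes, in that order (R = Rz(yaw) Ry(pitch) Rx(roll)).
In Python, from plant import ctrl, snapshot gives the robot as it stands.
- The arm moves only by the shell command python3 -m pendant 'ROWS'. ROWS is JSON, a list of rows, each a list of 7 numbers: the shift along the tool's x, y, z in m, then the turn, a rotation vector about the tool's x, y, z in rad, then the opening, from -1 (shut) to 1 (fully open), so that 0 is half open. In form: [[x, y, z, ax, ay, az, jaw], ...]. A call has 1 to 12 rows; each row is the pose to reach, as a shift and turn from the pose commanded when the call began, along the tool's axes at that moment; what a row does not reach only later rows make up. A row lasts 1/8 s, in which the tool goes at most 62.5 mm and 10.7 degrees, less where a joint would pass 70% of its speed; a pose out of reach is approached as far as the arm can. A call with a gripper value outside its range is refused whole. The fingers move at their own pace and stop on an object; the grip force is fixed at half the most. Time passes only in rows, so rows that repeat a pose let the fingers close. It gives the time, the measured TCP pose, the force and the opening at its end, in the units of the state.
- ctrl.get_obs(): the state, without advancing time (a new reading comes with each control period).
- snapshot(name): name is "scene" or "side" or "wrist"; returns a dict with "image" (400x640x3 uint8, blue, green, red), "mtx" (3x3 intrinsics, pixels), "k1" (the pictures are not rectified: a ray, as slopes to the right and down, at radius r is drawn at 1 + k1 r^2 times it, then the intrinsics apply), "eye" and "attitude" of the camera in the world; the wrist camera has in their place "tool_from_camera" (4x4, takes a point from camera to tool coordinates, whose origin is the TCP and whose axes are the flange's). Camera axes: x right, y up, looking along -z (the intrinsics and any distortion apply to the point x, -y, -z); pixel columns grow to the right and rows downward; lengths in m; the calibration is good to about 2 mm. A picture is of the moment at which its call begins: read the wrist's pose just before it. There is no depth.
- ctrl.close_job(): hands the job in, once; it reports no verdict.
The state is a dict: "clock": time; "joint_pos": joint angles; "qvel": joint speeds; "tau": joint torques, N m; "tool_pos": TCP position; "orientation": TCP orientation; "force": force on the tool from outside, world axes, zero at the start; "moment": the same for the moment, N m; "opening": finger opening in m.
Only numpy, scipy, OpenCV 4.12 (cv2) and the standard library are available. Lean on these libraries where they do the work, as an engineer would, in place of code of your own. Each camera call takes 0.05 s, during which the arm holds its last target.

## Working session

There is one attempt and no reset: what is moved stays moved. The work goes in short steps, Python scripts to look and compute and a shell command to move; the robot and the scene stay as the last step left them, time stands still between calls to the robot, and variables do not carry over. Pictures are saved under pics/ and viewed, and the job is handed in when it is done.

```bash
ls -la; mkdir -p pics; python3 - <<'E'
from plant import ctrl, snapshot
import cv2
print(ctrl.get_obs())
for n in ["scene","side","wrist"]:
    s=snapshot(n); cv2.imwrite(f"pics/{n}0.png",s["image"])
    print(n,{k:v for k,v in s.items() if k!="image"})
E
```

```text
total 12
drwxr-xr-x  3 agent agent 4096 Dec  7 04:02 .
drwxr-xr-x 23 root  root  4096 Dec  7 04:02 ..
drwxr-xr-x  2 agent agent 4096 Dec  7 04:02 pics
{'clock': 0.0, 'joint_pos': array([ 1.65065603e+01,  2.05893448e+01,  6.35257002e-01, -2.00628444e-02,
       -7.01365806e+01, -1.65066913e+01]), 'qvel': array([-0.07233014, -0.11664712, -0.05567913, -0.07233401,  0.01324204,
       -0.038518  ]), 'tau': array([-8.00930356e-04, -5.82726967e+01,  2.93058443e+01,  6.99745238e+00,
        6.93249181e-03, -2.06530804e-04]), 'tool_pos': array([ 6.74517555e-01, -2.93106690e-05,  2.25657735e-01]), 'orientation': array([ 1.79907709e+02, -7.68049912e-03, -9.00069567e+01]), 'force': array([ 0.1163809 , -0.98332345, -0.17340701]), 'moment': array([ 0.0808362 , -0.02354482, -0.01688014]), 'opening': 0.08780745761050349}
scene {'mtx': array([[434.68248145,   0.        , 315.61373886],
       [  0.        , 434.68248145, 196.76762534],
       [  0.        ,   0.        ,   1.        ]]), 'k1': -0.06404235109901207, 'eye': array([1.24402876, 0.37755422, 0.8063367 ]), 'attitude': array([ 4.37610090e+0
[... 214 characters left out ...]
0.0024169212007110158, 'eye': array([0.4379253 , 0.66959902, 0.78087022]), 'attitude': array([  40.13012906,    0.5028    , -168.19569855])}
wrist {'mtx': array([[295.71208258,   0.        , 318.72991677],
       [  0.        , 295.71208258, 199.57166438],
       [  0.        ,   0.        ,   1.        ]]), 'k1': -0.023278933329378707, 'tool_from_camera': array([[-1.11194786e-04,  9.66796126e-01,  2.55548898e-01,
         6.92921384e-02],
       [ 9.99999994e-01,  1.02248715e-04,  4.82926095e-05,
        -2.89101270e-04],
       [ 2.05595612e-05,  2.55548901e-01, -9.66796131e-01,
        -1.57155174e-01],
       [ 0.00000000e+00,  0.00000000e+00,  0.00000000e+00,
         1.00000000e+00]])}
```

View pics/scene0.png

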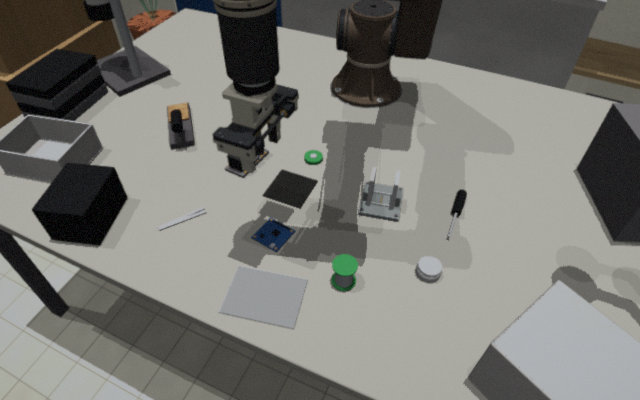

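View pics/side0.png

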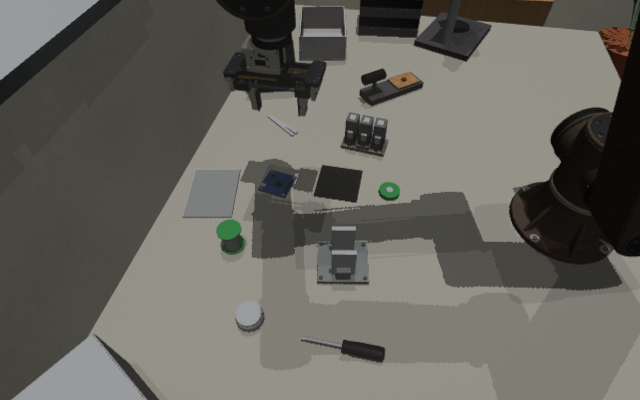

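View pics/wrist0.png

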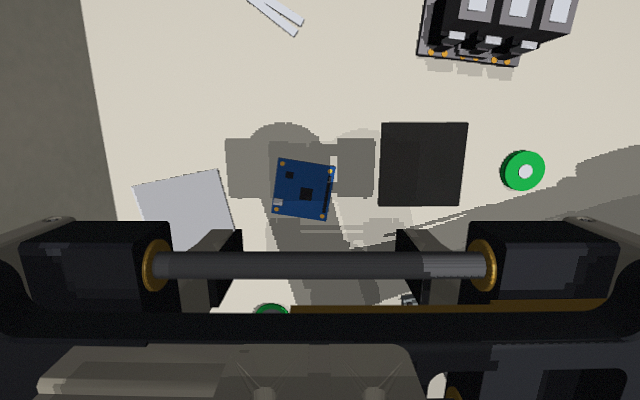

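```bash
cat > h.py <<'E'
import numpy as np, cv2
from scipy.spatial.transform import Rotation as Ro
from plant import ctrl, snapshot
def grab(n):
    o=ctrl.get_obs(); s=snapshot(n)
    if n=="wrist":
        T=np.eye(4);T[:3,:3]=Ro.from_euler('xyz',o['orientation'],degrees=True).as_matrix();T[:3,3]=o['tool_pos']
        C=T@s['tool_from_camera']; s['R']=C[:3,:3]; s['eye']=C[:3,3]
    else: s['R']=Ro.from_euler('xyz',s['attitude'],degrees=True).as_matrix()
    return s
def save(s,fn): 
    cv2.imwrite(fn+'.png',s['image']); np.savez(fn+'.npz',mtx=s['mtx'],k1=s['k1'],R=s['R'],eye=s['eye'],image=s['image'])
def load(fn): return dict(np.load(fn+'.npz'))
def dist(s): return np.array([float(s['k1']),0,0,0,0])
def ray(s,p):
    q=np.array(p,float).reshape(-1,2)
    x=(q-s['mtx'][:2,2])/s['mtx'][0,0]
    u=x.copy()
    for _ in range(30): u=x/(1+float(s['k1'])*(u**2).sum(1,keepdims=True))
    d=np.c_[u[:,0],-u[:,1],-np.ones(len(u))]
    return d@s['R'].T
def plane(s,p,z):
    d=ray(s,p); return s['eye']+d*((z-s['eye'][2])/d[:,2])[:,None]
def proj(s,P):
    c=(np.array(P,float).reshape(-1,3)-s['eye'])@s['R']
    u=np.c_[c[:,0]/-c[:,2],c[:,1]/c[:,2]]  # right, down
    u=u*(1+float(s['k1'])*(u**2).sum(1,keepdims=True))
    return u*s['mtx'][0,0]+s['mtx'][:2,2]
def crop(s,fn,x0,y0,x1,y1,f):
    cv2.imwrite(fn,cv2.resize(s['image'][y0:y1,x0:x1],None,fx=f,fy=f,interpolation=cv2.INTER_CUBIC))
E
python3 - <<'E'
from h import *
for n in ["scene","side","wrist"]: save(grab(n),f"pics/{n}1")
s=load("pics/side1"); crop(s,"pics/c1.png",300,90,420,180,6)
crop(s,"pics/c2.png",290,155,410,300,4)
s=load("pics/wrist1"); crop(s,"pics/c3.png",370,0,590,220,3)
s=load("pics/scene1"); crop(s,"pics/c4.png",250,130,420,240,4)
E
```

```text
(no output)
```

View pics/c1.png

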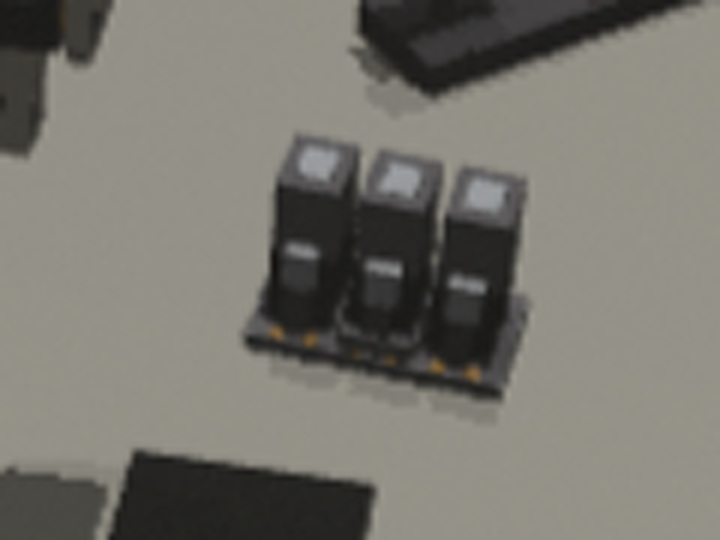

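View pics/c2.png

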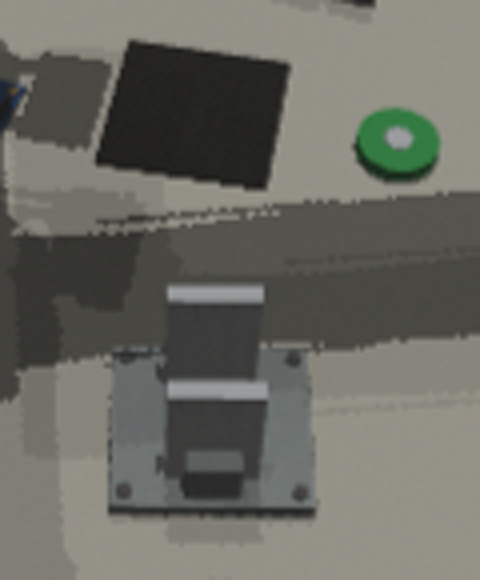

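View pics/c3.png

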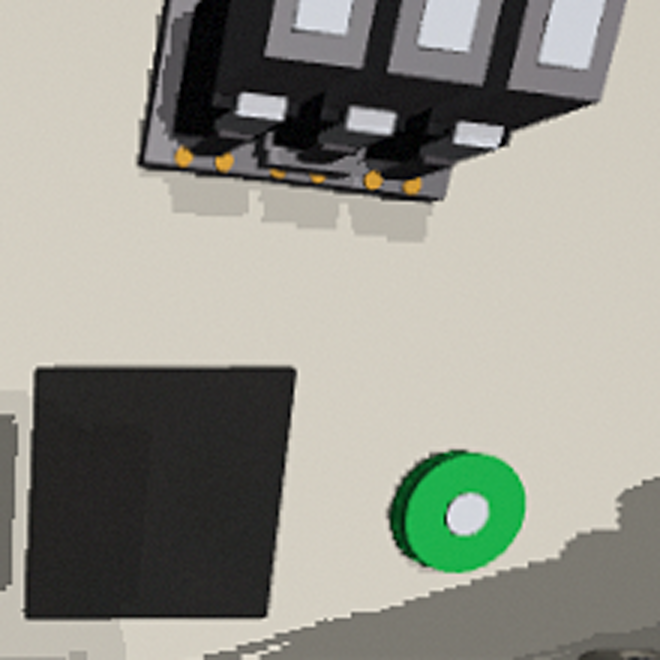

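View pics/c4.png

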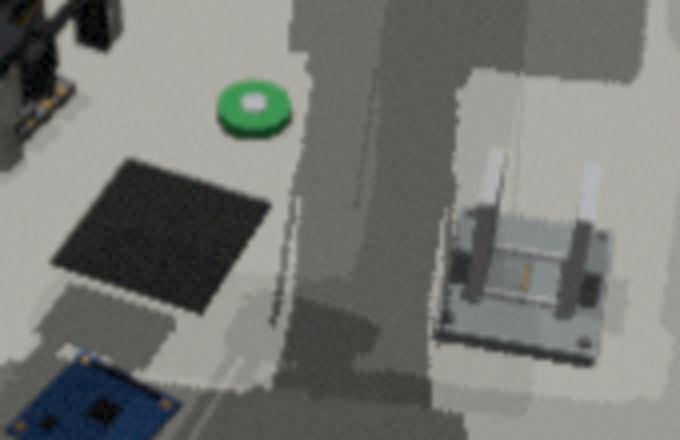

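```bash
python3 - <<'E'
from h import *
s=load("pics/side1")
def m(n,pts,f,o,z,s=s):
    P=plane(s,(np.array(pts,float)+.5)/f-.5+np.array(o),z)
    c=P.mean(0); e=np.roll(P,-1,0)-P
    print(n,c.round(4),'edges',np.linalg.norm(e[:,:2],axis=1).round(4),'ang',np.degrees(np.arctan2(e[:,1],e[:,0])).round(1))
    return P
m('pad',[(130,40),(289,64),(267,189),(97,163)],4,(290,155),.004)
m('relaytop',[(375,150),(443,162),(432,214),(361,199)],6,(300,90),.09)
m('relayL',[(297,133),(360,145),(349,192),(277,178)],6,(300,90),.09)
m('relayR',[(459,166),(526,176),(515,227),(446,216)],6,(300,90),.09)
m('testbase',[(112,347),(308,350),(315,508),(110,508)],4,(290,155),.012)
m('ch1',[(168,286),(264,286),(264,302),(168,302)],4,(290,155),.094)
m('ch2',[(168,381),(268,381),(268,399),(168,399)],4,(290,155),.094)
w=load("pics/wrist1")
m('pad w',[(36,369),(295,369),(267,617),(26,617)],3,(370,0),.004,w)
c=load("pics/scene1")
m('pad s',[(130,158),(271,206),(203,314),(52,262)],4,(250,130),.004,c)
m('ch s1',[(491,149),(508,152),(497,208),(478,206)],4,(250,130),.094,c)
m('ch s2',[(586,162),(601,165),(598,222),(582,220)],4,(250,130),.094,c)
m('base s',[(455,208),(610,231),(596,356),(438,338)],4,(250,130),.012,c)
E
```

```text
pad [ 0.5391 -0.0111  0.004 ] edges [0.1077 0.108  0.1078 0.1093] ang [179.5  90.8   0.2 -89.3]
relaytop [ 0.4939 -0.1696  0.09  ] edges [0.0309 0.036  0.032  0.0346] ang [175.5  89.3  -7.  -92.2]
relayL [ 0.5314 -0.1756  0.09  ] edges [0.0292 0.0331 0.0328 0.0329] ang [174.3  89.8  -5.7 -96.4]
relayR [ 0.4565 -0.1666  0.09  ] edges [0.0299 0.0351 0.0302 0.0348] ang [177.9  87.9  -2.7 -92.6]
testbase [0.4895 0.2196 0.012 ] edges [0.1111 0.0986 0.108  0.1007] ang [-169.6   99.7   11.5  -78.5]
ch1 [0.4948 0.1901 0.094 ] edges [0.0501 0.0101 0.0497 0.0101] ang [-168.6   98.6   11.5  -79.2]
ch2 [0.4841 0.2471 0.094 ] edges [0.0499 0.0104 0.0494 0.0104] ang [-168.5   98.5   11.5  -79.2]
pad w [ 0.5418 -0.0147  0.004 ] edges [0.1084 0.1075 0.1081 0.107 ] ang [-179.8   90.5   -0.   -89.3]
pad s [ 0.542  -0.0122  0.004 ] edges [0.1067 0.1056 0.1078 0.1082] ang [ 88.4   0.6 -90.2 179.9]
ch s1 [0.4978 0.1899 0.094 ] edges [0.0105 0.05   0.0112 0.0512] ang [  99.6   11.4  -74.1 -169.3]
ch s2 [0.4845 0.247  0.094 ] edges [0.0091 0.0496 0.0093 0.0507] ang [  97.7   14.7  -75.7 -165.6]
base s [0.493  0.2173 0.012 ] edges [0.1013 0.1095 0.0959 0.1152] ang [ 102.4   12.2  -74.3 -165.1]
```

```bash
python3 -m pendant '[[0.02,0.02,0,0,0,-0.16,1],[0.04,0.043,0,0,0,-0.34,1],[0.065,0.07,0,0,0,-0.52,1],[0.09,0.095,0,0,0,-0.70,1],[0.115,0.12,0,0,0,-0.88,1],[0.14,0.145,0,0,0,-1.06,1],[0.155,0.165,0,0,0,-1.22,1],[0.165,0.176,0,0,0,-1.36,1],[0.17,0.1805,0,0,0,-1.457,1],[0.17,0.1805,0,0,0,-1.457,1]]'; python3 - <<'E'
from h import *
s=grab("wrist"); save(s,"pics/w2"); print(ctrl.get_obs()['joint_pos'].round(1)); save(grab("scene"),"pics/s2")
E
```

```text
clock: 1.55
tool_pos: [0.4942, -0.1703, 0.2268]
orientation: [-180.0, -0.0, -6.6]
force: [-0.0, 0.8, 0.2]
opening: 0.0877
[  2.5   6.2 -18.3   0.  -65.5  80.8]
```

View pics/w2.png

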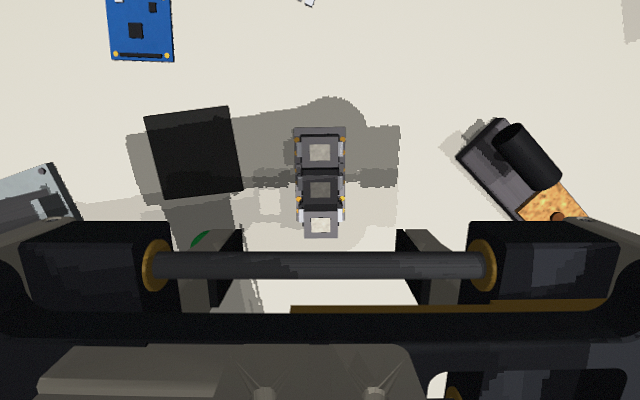

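```bash
python3 - <<'E'
from h import *
s=load("pics/w2"); crop(s,"pics/c5.png",270,110,370,250,4)
E
```

```text
(no output)
```

View pics/c5.png

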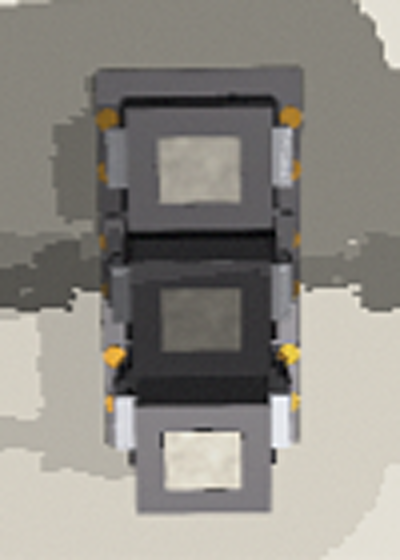

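```bash
python3 - <<'E'
from h import *
s=load("pics/w2")
def m(n,pts,z):
    P=plane(s,(np.array(pts,float)+.5)/4-.5+np.array((270,110)),z)
    c=P.mean(0); e=np.roll(P,-1,0)-P
    print(n,c.round(4),'edges',np.linalg.norm(e[:,:2],axis=1).round(4),'ang',np.degrees(np.arctan2(e[:,1],e[:,0])).round(1)); return c
a=m('far',[(126,107),(272,107),(273,229),(127,232)],.09)
b=m('mid',[(131,277),(273,277),(272,374),(133,377)],.09)
m('midlabel',[(160,288),(242,288),(241,352),(161,352)],.09)
c=m('near',[(135,405),(271,405),(271,512),(136,512)],.09)
d=c-a;print(np.degrees(np.arctan2(-d[1],-d[0])),np.linalg.norm(d))
E
```

```text
far [ 0.5336 -0.1763  0.09  ] edges [0.0356 0.0299 0.0365 0.0306] ang [-96.6 174.8  84.6  -7. ]
mid [ 0.494  -0.1725  0.09  ] edges [0.0358 0.0254 0.0359 0.0262] ang [-96.6 173.8  84.7  -6.3]
midlabel [ 0.4957 -0.1723  0.09  ] edges [0.0207 0.0167 0.0205 0.0167] ang [-96.6 173.1  83.4  -6.2]
near [ 0.4584 -0.1687  0.09  ] edges [0.0353 0.0298 0.0359 0.0298] ang [-96.6 174.3  83.4  -6.9]
-5.817174442541702 0.07556754303522296
```

```bash
python3 - <<'E'
from h import *
s=load("pics/w2"); 
for z in (0,.03,.06): print(z,plane(s,[(457,155),(500,118),(497,130),(520,200)],z)[:,:2].round(3).tolist())
s=load("pics/side1"); 
for z in (0,.03,.06):print(plane(s,[(364,93),(376,101),(365,78),(385,72)],z)[:,:2].round(3).tolist())
E
python3 -m pendant '[[0.001,0.0014,0.02,0,0,0,1],[0.001,0.0014,0.045,0,0,0,1],[0.001,0.0014,0.07,0,0,0,1],[0.001,0.0014,0.09,0,0,0,1],[0.001,0.0014,0.1,0,0,0,1],[0.001,0.0014,0.1,0,0,0,1]]'
```

```text
0 [[0.501, -0.352], [0.542, -0.407], [0.527, -0.404], [0.43, -0.439]]
0.03 [[0.506, -0.339], [0.543, -0.389], [0.53, -0.386], [0.44, -0.418]]
0.06 [[0.51, -0.325], [0.545, -0.371], [0.533, -0.369], [0.451, -0.398]]
[[0.527, -0.409], [0.484, -0.375], [0.535, -0.492], [0.473, -0.54]]
[[0.524, -0.367], [0.483, -0.335], [0.531, -0.447], [0.472, -0.493]]
[[0.52, -0.326], [0.481, -0.295], [0.528, -0.402], [0.47, -0.447]]
clock: 2.4
tool_pos: [0.4952, -0.1714, 0.1262]
orientation: [180.0, 0.1, -6.5]
force: [-0.5, 0.7, -0.3]
opening: 0.0878
```

```bash
python3 -m pendant '[[0,0.0003,0.02,0,0,0,1],[0,0.0003,0.04,0,0,0,1],[0,0.0003,0.055,0,0,0,0.4],[0,0.0003,0.06,0,0,0,0],[0,0.0003,0.06,0,0,0,0]]'; python3 - <<'E'
from h import *
s=grab("wrist"); save(s,"pics/w3");crop(s,"pics/c6.png",160,60,480,310,2.4)
s=grab("side"); save(s,"pics/sd3");crop(s,"pics/c7.png",300,80,420,180,6)
E
```

```text
clock: 3.02
tool_pos: [0.4955, -0.1719, 0.0668]
orientation: [180.0, -0.0, -6.5]
force: [-0.6, 0.3, -0.8]
opening: 0.0631
```

View pics/c6.png

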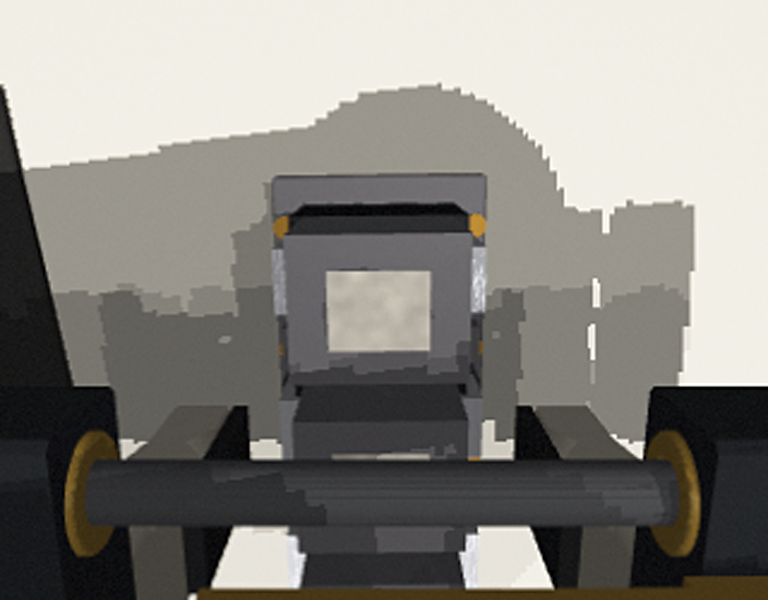

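View pics/c7.png

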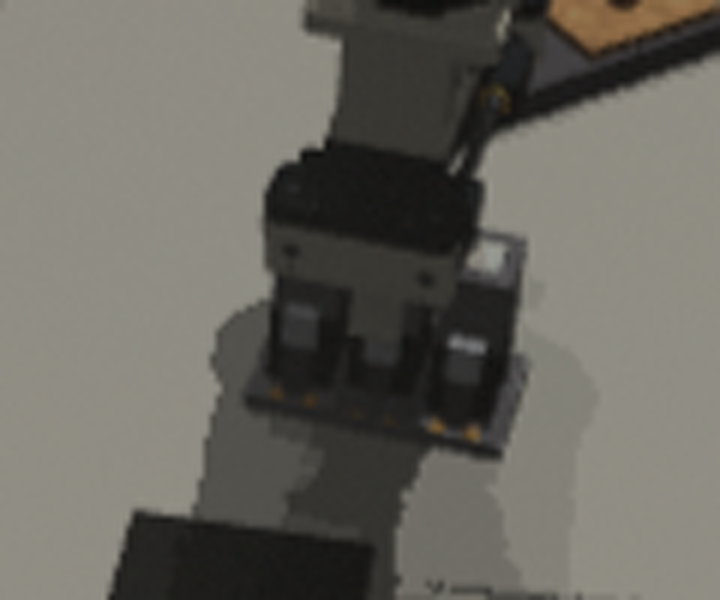

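```bash
python3 -m pendant '[[0,0,0,0,0,0,-0.1],[0,0,0,0,0,0,-0.2],[0,0,0,0,0,0,-0.4],[0,0,0,0,0,0,-1],[0,0,0,0,0,0,-1]]'; python3 -m pendant '[[0,0,0,0,0,0,-1],[0,0,0,0,0,0,-1]]'
```

```text
clock: 3.75
tool_pos: [0.4955, -0.1719, 0.0668]
orientation: [180.0, -0.0, -6.5]
force: [0.1, -0.0, 3.4]
opening: 0.036
clock: 4.0
tool_pos: [0.4955, -0.1719, 0.0668]
orientation: [180.0, -0.0, -6.5]
force: [-1.3, 0.2, 4.9]
opening: 0.0356
```

```bash
python3 -m pendant '[[0,-0.0016,0,-0.03,0,0,-1],[0,-0.0032,0.0001,-0.06,0,0,-1],[0,-0.0047,0.0002,-0.09,0,0,-1],[0,-0.0063,0.0004,-0.12,0,0,-1],[0,-0.0063,0.0004,-0.12,0,0,-1]]'; python3 - <<'E'
from h import *
print(ctrl.get_obs()['force'],ctrl.get_obs()['moment'])
s=grab("side"); save(s,"pics/sd4");crop(s,"pics/c8.png",300,80,420,180,6)
E
python3 -m pendant '[[0,-0.0011,0.0001,-0.02,0,0,-1],[0,-0.0011,0.0001,-0.02,0,0,-1]]'
python3 - <<'E'
from h import *
print(ctrl.get_obs()['force'],ctrl.get_obs()['moment'])
E
```

```text
clock: 4.62
tool_pos: [0.496, -0.1663, 0.0666]
orientation: [173.0, 0.0, -6.4]
force: [0.1, -9.2, 5.3]
opening: 0.0358
[ 0.11422098 -9.16148224  5.30560313] [-3.21169601 -0.24691277  0.05556731]
clock: 4.92
tool_pos: [0.4961, -0.1654, 0.0665]
orientation: [171.9, 0.0, -6.5]
force: [0.3, -8.0, 5.4]
opening: 0.036
[ 0.31074409 -8.03404639  5.39522435] [-3.03621093 -0.05849663 -0.00982987]
```

View pics/c8.png

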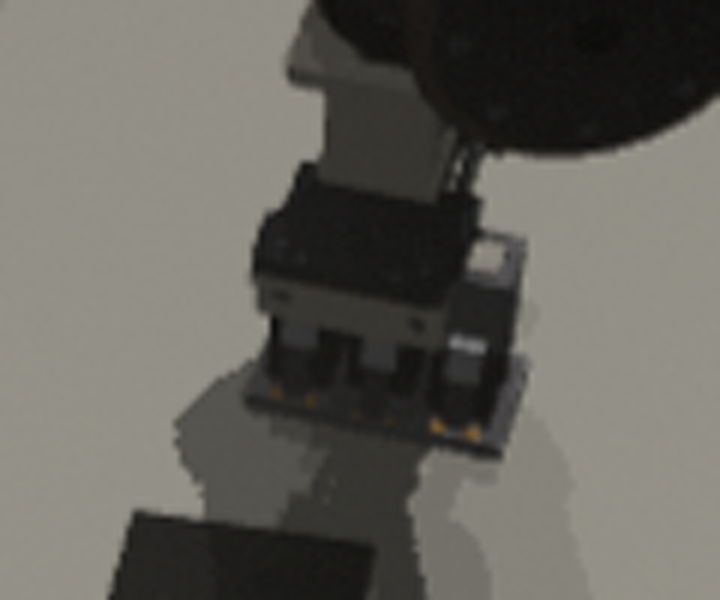

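```bash
python3 -m pendant '[[0,-0.0005,0.0001,-0.01,0,0,-1],[0,-0.0005,0.0001,-0.01,0,0,-1]]'

```

```text
clock: 5.18
tool_pos: [0.4962, -0.1649, 0.0664]
orientation: [171.3, 0.0, -6.5]
force: [0.3, -6.1, 7.6]
opening: 0.0356
```

```bash
python3 -m pendant '[[0,0.0026,0.0001,0.05,0,0,-1],[0,0.0053,0.0003,0.1,0,0,-1],[0,0.0079,0.0006,0.15,0,0,-1],[0,0.0095,0.0009,0.18,0,0,-1],[0,0.0110,0.0012,0.21,0,0,-1],[0,0.0126,0.0015,0.24,0,0,-1],[0,0.0141,0.0019,0.27,0,0,-1],[0,0.0151,0.0022,0.29,0,0,-1],[0,0.0151,0.0022,0.29,0,0,-1]]'
python3 -m pendant '[[0,0.0005,0.0000,0.01,0,0,-1],[0,0.0005,0,0.01,0,0,-1]]'
python3 - <<'E'
from h import *
print(ctrl.get_obs()['force'],ctrl.get_obs()['moment'])
s=grab("side"); save(s,"pics/sd5");crop(s,"pics/c9.png",300,80,420,180,6)
s=grab("wrist"); save(s,"pics/w5")
E
```

```text
clock: 6.3
tool_pos: [0.4951, -0.1786, 0.0664]
orientation: [-171.9, -0.1, -6.6]
force: [-0.2, 5.5, 9.4]
opening: 0.0357
clock: 6.55
tool_pos: [0.4951, -0.1789, 0.0664]
orientation: [-171.3, -0.1, -6.5]
force: [-0.3, 6.4, 9.2]
opening: 0.0357
[-0.31672054  6.44165465  9.20579099] [2.0142972  0.11028353 0.08812024]
```

View pics/c9.png

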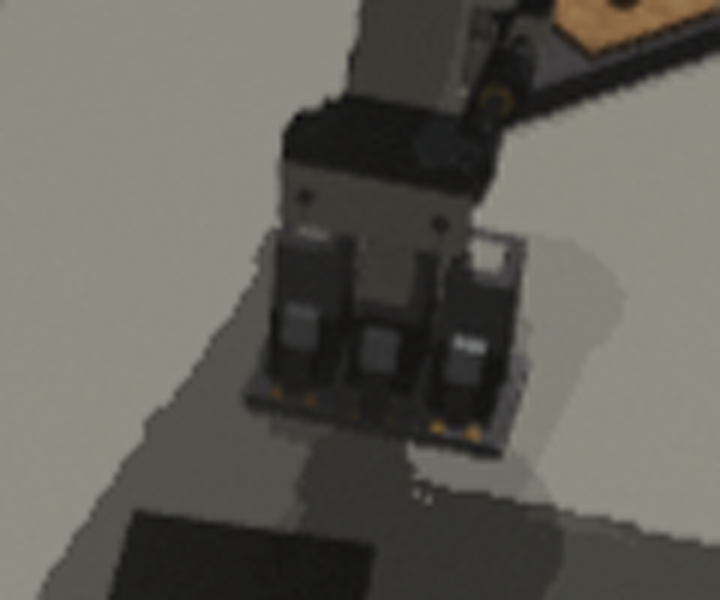

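View pics/w5.png

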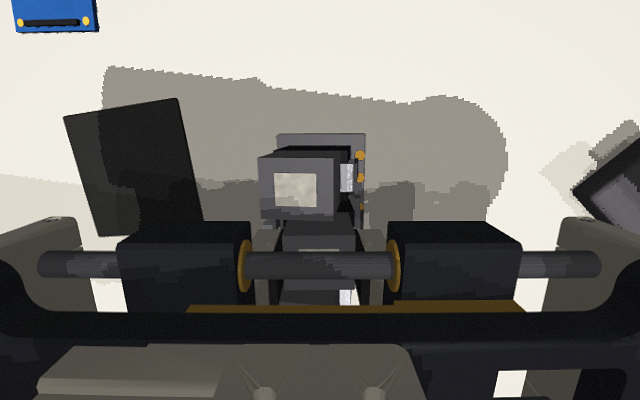

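```bash
python3 -m pendant '[[0,-0.0026,0.0001,-0.05,0,0,-1],[0,-0.0053,0.0003,-0.1,0,0,-1],[0,-0.0079,0.0006,-0.15,0,0,-1],[0,-0.0079,0.0006,-0.15,0,0,-1]]'
python3 - <<'E'
from h import *
print(ctrl.get_obs()['force'],ctrl.get_obs()['moment'])
s=grab("side"); save(s,"pics/sd6");crop(s,"pics/c10.png",300,80,420,180,6)
s=grab("wrist"); save(s,"pics/w6");crop(s,"pics/c11.png",240,110,400,310,4/1.4)
E
```

```text
clock: 7.15
tool_pos: [0.4958, -0.1714, 0.0668]
orientation: [179.9, -0.1, -6.4]
force: [0.7, -1.6, 4.6]
opening: 0.0357
[ 0.66629313 -1.55641401  4.553088  ] [-0.93892198 -0.09305099  0.03082101]
```

View pics/c10.png

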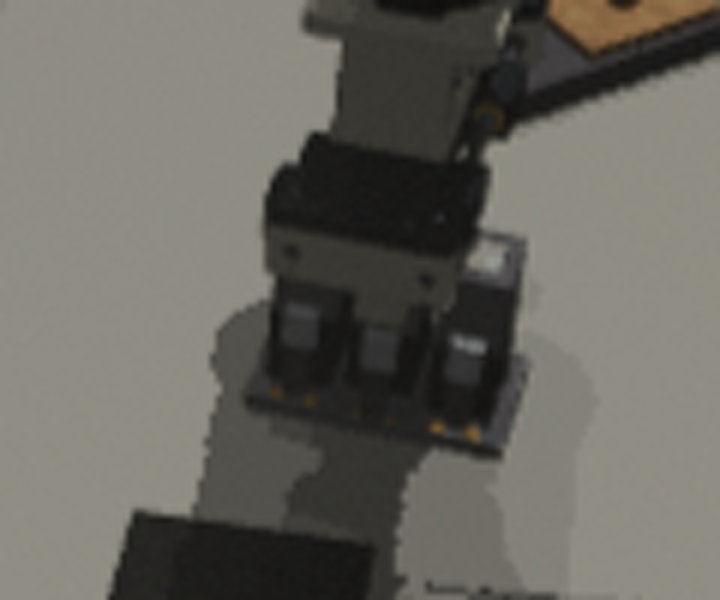

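View pics/c11.png

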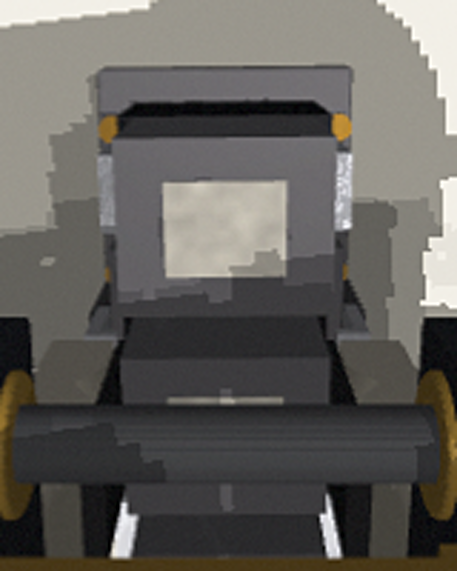

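```bash
python3 -m pendant '[[0,0,-0.002,0,0,0,-1],[0,0,-0.004,0,0,0,-1],[0,0,-0.004,0,0,0,-1]]'

```

```text
clock: 7.62
tool_pos: [0.4951, -0.1719, 0.0702]
orientation: [-180.0, 0.0, -6.5]
force: [-0.2, 0.8, -1.3]
opening: 0.0363
```

```bash
python3 -m pendant '[[0,0,-0.005,0,0,0,-1],[0,0,-0.012,0,0,0,-1],[0,0,-0.02,0,0,0,-1],[0,0,-0.03,0,0,0,-1],[0,0,-0.045,0,0,0,-1],[0,0,-0.06,0,0,0,-1],[0,0,-0.075,0,0,0,-1],[0,0,-0.09,0,0,0,-1],[0,0,-0.1,0,0,0,-1],[0,0,-0.1,0,0,0,-1]]'
python3 - <<'E'
from h import *
s=grab("side"); save(s,"pics/sd7");crop(s,"pics/c12.png",270,60,430,190,5)
s=grab("wrist"); save(s,"pics/w7")
E
```

```text
clock: 8.88
tool_pos: [0.4957, -0.1718, 0.1712]
orientation: [-180.0, -0.1, -6.5]
force: [0.8, 0.8, -1.2]
opening: 0.0357
```

View pics/c12.png

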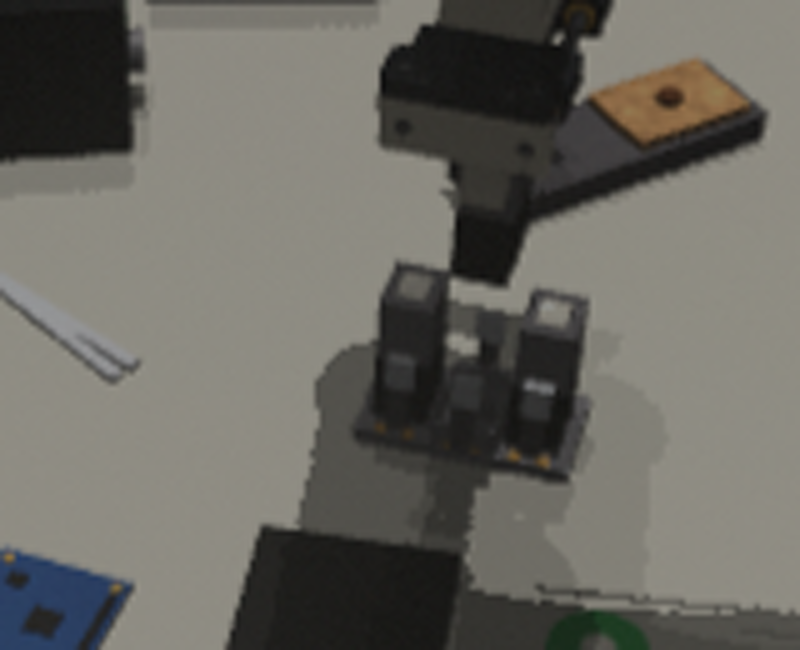

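View pics/w7.png

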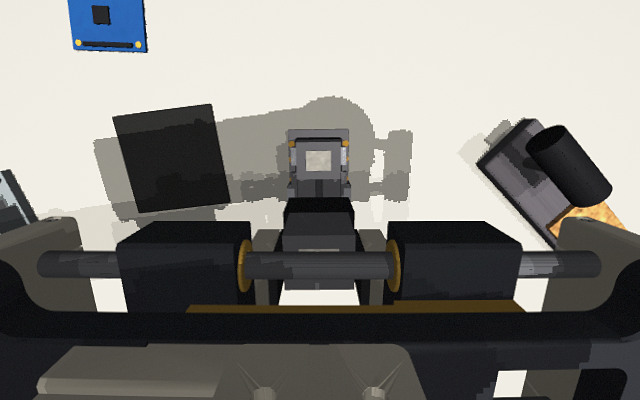

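```bash
python3 -m pendant '[[0.002,-0.015,0,0,0,0,-1],[0.006,-0.04,0,0,0,0,-1],[0.011,-0.067,0,0,0,0,-1],[0.016,-0.094,0,0,0,0,-1],[0.02,-0.121,0,0,0,0,-1],[0.024,-0.145,0.01,0,0,0,-1],[0.027,-0.16,0.03,0,0,0,-1],[0.027,-0.1634,0.05,0,0,0,-1],[0.027,-0.1634,0.07,0,0,0,-1],[0.027,-0.1634,0.085,0,0,0,-1],[0.027,-0.1634,0.095,0,0,0,-1],[0.027,-0.1634,0.1,0,0,0,-1]]'
python3 -m pendant '[[0,0,0,0,0,0,-1],[0,0,0,0,0,0,-1]]'
python3 - <<'E'
from h import *
s=grab("side"); save(s,"pics/sd8");crop(s,"pics/c13.png",280,100,420,220,5)
s=grab("scene"); save(s,"pics/s8");crop(s,"pics/c14.png",230,90,350,220,5)
E
```

```text
clock: 10.48
tool_pos: [0.5406, -0.0125, 0.0699]
orientation: [180.0, 0.0, -6.5]
force: [0.0, 0.7, -0.4]
opening: 0.0356
clock: 10.72
tool_pos: [0.5411, -0.0125, 0.0709]
orientation: [-180.0, -0.1, -6.5]
force: [-0.2, -0.1, -1.3]
opening: 0.0358
```

View pics/c13.png

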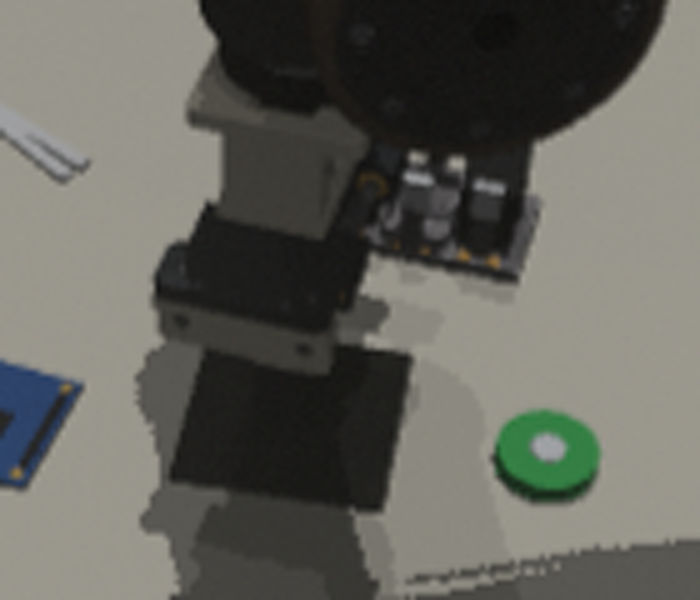

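View pics/c14.png

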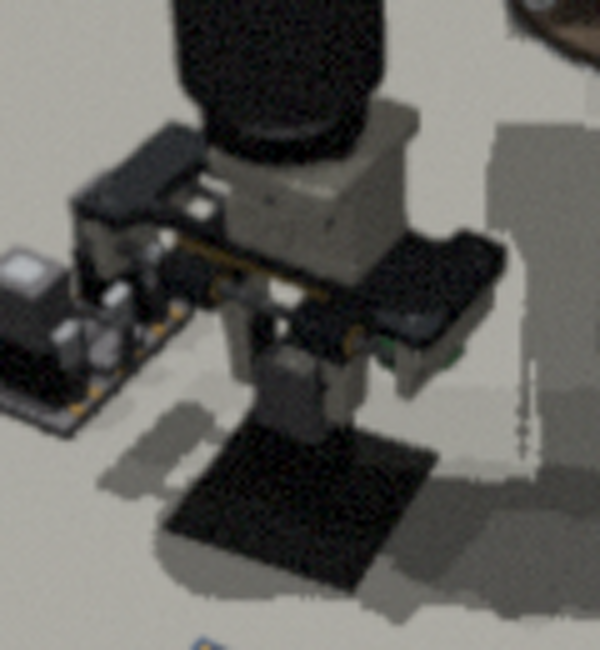

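```bash
python3 -m pendant '[[0,0,0.004,0,0,0,-1],[0,0,0.008,0,0,0,-1],[0,0,0.011,0,0,0,-1],[0,0,0.0125,0,0,0,-1],[0,0,0.0125,0,0,0,-1]]'
python3 -m pendant '[[0,0,0.0005,0,0,0,-1],[0,0,0.001,0,0,0,-1],[0,0,0.001,0,0,0,-1]]'
python3 -m pendant '[[0,0,0.0005,0,0,0,-1],[0,0,0.001,0,0,0,-1],[0,0,0.001,0,0,0,-1]]'
```

```text
clock: 11.45
tool_pos: [0.5406, -0.0126, 0.0577]
orientation: [180.0, 0.0, -6.5]
force: [-0.7, -0.3, -1.2]
opening: 0.036
clock: 11.82
tool_pos: [0.5408, -0.0125, 0.057]
orientation: [-180.0, -0.0, -6.5]
force: [0.4, 0.5, -0.9]
opening: 0.0364
clock: 12.2
tool_pos: [0.541, -0.0125, 0.057]
orientation: [180.0, -0.0, -6.5]
force: [-3.4, 1.2, 8.9]
opening: 0.0358
```

```bash
python3 -m pendant '[[0,0,-0.0006,0,0,0,-1],[0,0,-0.0006,0,0,0,-0.1],[0,0,-0.0006,0,0,0,0.1],[0,0,-0.0006,0,0,0,0.3],[0,0,-0.0006,0,0,0,0.5]]'
python3 -m pendant '[[0,0,-0.01,0,0,0,0.6],[0,0,-0.03,0,0,0,0.8],[0,0,-0.06,0,0,0,1],[0,0,-0.09,0,0,0,1],[0,0,-0.11,0,0,0,1],[0,0,-0.12,0,0,0,1],[0,0,-0.12,0,0,0,1]]'
python3 - <<'E'
from h import *
s=grab("wrist"); save(s,"pics/w9");crop(s,"pics/c15.png",220,100,420,250,4)
s=grab("side"); save(s,"pics/sd9");crop(s,"pics/c16.png",280,100,420,220,5)
s=grab("scene"); save(s,"pics/s9");crop(s,"pics/c17.png",230,110,350,220,5)
E
```

```text
clock: 12.82
tool_pos: [0.5406, -0.0125, 0.0563]
orientation: [180.0, 0.0, -6.5]
force: [0.2, -0.1, 0.5]
opening: 0.0618
clock: 13.7
tool_pos: [0.5409, -0.0124, 0.1771]
orientation: [-180.0, -0.1, -6.5]
force: [-0.5, 0.5, -1.1]
opening: 0.0878
```

View pics/c15.png

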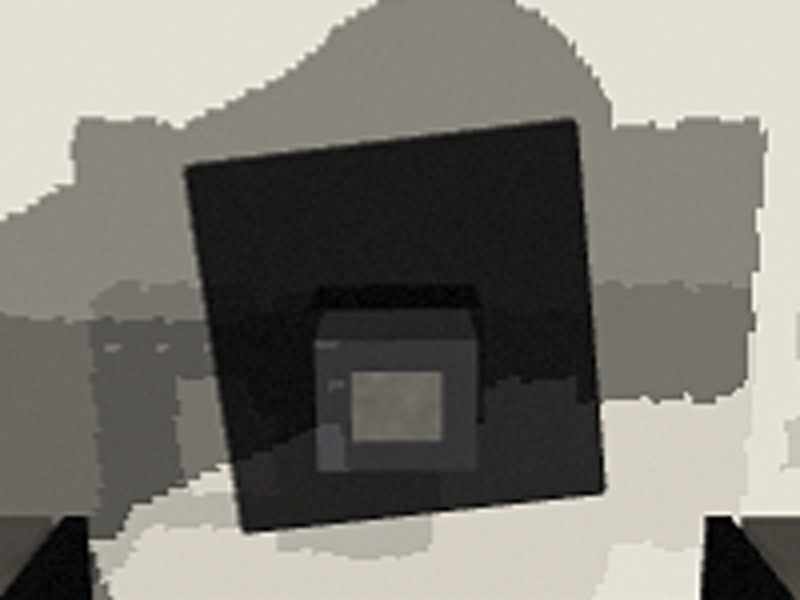

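View pics/c17.png

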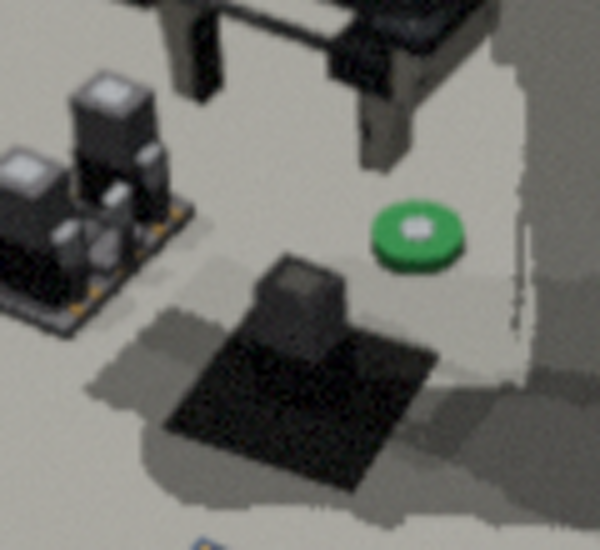

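```bash
python3 - <<'E'
from h import *
s=load("pics/w9")
for pts in ([(316,340),(477,340),(477,471),(316,471)],[(351,372),(443,372),(443,441),(351,441)]):
    P=plane(s,(np.array(pts,float)+.5)/4-.5+np.array((220,100)),.08)
    c=P.mean(0); e=np.roll(P,-1,0)-P
    print(c.round(4),np.linalg.norm(e[:,:2],axis=1).round(4),np.degrees(np.arctan2(e[:,1],e[:,0])).round(1))
E
```

```text
[ 0.5411 -0.0131  0.08  ] [0.0353 0.0302 0.0364 0.0302] [-96.5 174.5  83.5  -7.5]
[ 0.5411 -0.0132  0.08  ] [0.0203 0.0159 0.0206 0.0159] [-96.5 174.   83.5  -7.1]
```

```bash
python3 -m pendant '[[0,0,0,0,0,0.15,1],[0,0,0,0,0,0.32,1],[0,0,0,0,0,0.49,1],[0,0,0,0,0,0.66,1],[0,0,0,0,0,0.83,1],[0,0,0,0,0,1.0,1],[0,0,0,0,0,1.17,1],[0,0,0,0,0,1.34,1],[0,0,0,0,0,1.48,1],[0,0.000,0,0,0,1.5708,1],[0,0,0,0,0,1.5708,1]]'
python3 - <<'E'
from h import *
s=grab("wrist"); save(s,"pics/w10");crop(s,"pics/c18.png",220,100,420,250,4)
E
```

```text
clock: 15.22
tool_pos: [0.5402, -0.0127, 0.1755]
orientation: [179.9, -0.0, -96.5]
force: [0.1, 0.3, -0.4]
opening: 0.0875
```

View pics/c18.png

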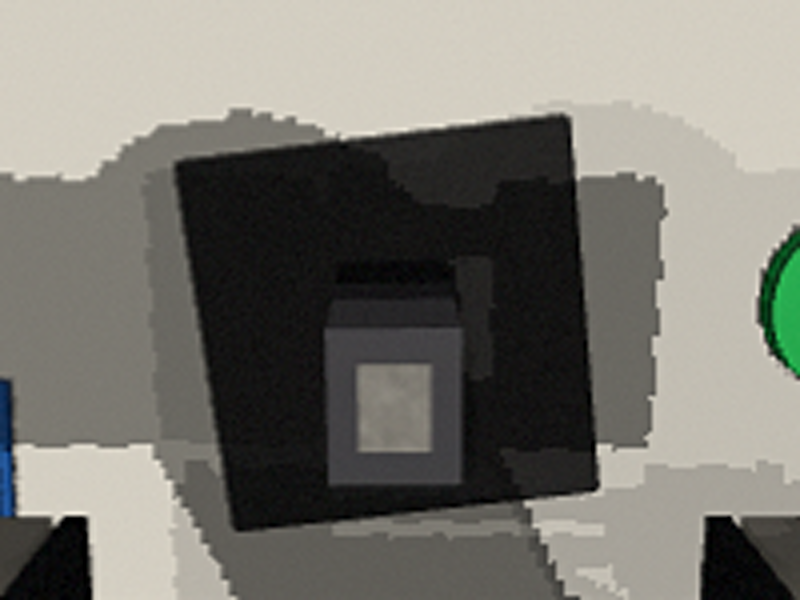

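```bash
python3 -m pendant '[[0,0,0.02,0,0,0,1],[0,0,0.045,0,0,0,1],[0,0,0.07,0,0,0,1],[0,0,0.095,0,0,0,0.6],[0,0,0.115,0,0,0,0.3],[0,0,0.124,0,0,0,0],[0,0,0.128,0,0,0,-0.1],[0,0,0.128,0,0,0,-0.2]]'
python3 -m pendant '[[0,0,0,0,0,0,-0.3],[0,0,0,0,0,0,-0.4],[0,0,0,0,0,0,-1],[0,0,0,0,0,0,-1],[0,0,0,0,0,0,-1]]'
```

```text
clock: 16.27
tool_pos: [0.5409, -0.0125, 0.0487]
orientation: [-180.0, 0.0, -96.5]
force: [-0.2, 1.0, -0.3]
opening: 0.0429
clock: 16.9
tool_pos: [0.5411, -0.0124, 0.0491]
orientation: [-179.9, 0.0, -96.5]
force: [-1.4, 0.6, 5.0]
opening: 0.0301
```

```bash
python3 -m pendant '[[0,0,-0.002,0,0,0,-1],[0,0,-0.006,0,0,0,-1],[0,0,-0.015,0,0,0,-1],[0,0,-0.03,0,0,0,-1],[0,0,-0.05,0,0,0,-1],[0,0,-0.075,0,0,0,-1],[0,0,-0.1,0,0,0,-1],[0,0,-0.125,0,0,0,-1],[0,0,-0.15,0,0,0,-1],[0,0,-0.165,0,0,0,-1],[0,0,-0.17,0,0,0,-1]]'
python3 -m pendant '[[-0.01,0.003,0,0,0,-0.03,-1],[-0.03,0.01,0,0,0,-0.06,-1],[-0.06,0.02,0,0,0,-0.09,-1],[-0.09,0.03,0,0,0,-0.12,-1],[-0.12,0.04,0,0,0,-0.15,-1],[-0.15,0.05,0,0,0,-0.18,-1],[-0.18,0.06,0,0,0,-0.21,-1],[-0.21,0.07,0,0,0,-0.24,-1],[-0.24,0.08,0,0,0,-0.27,-1],[-0.27,0.09,0,0,0,-0.29,-1],[-0.287,0.097,0,0,0,-0.311,-1],[-0.2926,0.0998,0,0,0,-0.311,-1]]'
python3 -m pendant '[[0,0,0,0,0,0,-1]]'
python3 - <<'E'
from h import *
s=grab("wrist"); save(s,"pics/w11")
E
```

```text
clock: 18.27
tool_pos: [0.5409, -0.0124, 0.2197]
orientation: [-179.9, 0.0, -96.5]
force: [-0.4, -0.4, -1.8]
opening: 0.0301
clock: 19.77
tool_pos: [0.474, 0.2902, 0.2176]
orientation: [179.9, -0.0, -78.6]
force: [-1.2, -0.1, -1.2]
opening: 0.0298
clock: 19.9
tool_pos: [0.4744, 0.2893, 0.2181]
orientation: [180.0, -0.0, -78.7]
force: [0.5, -0.1, -1.0]
opening: 0.0299
```

View pics/w11.png

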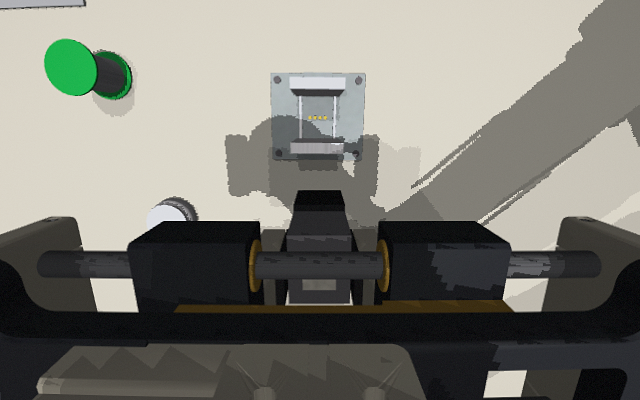

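```bash
python3 - <<'E'
from h import *
s=load("pics/w11"); crop(s,"pics/c19.png",260,60,380,170,6)
crop(s,"pics/c20.png",240,170,400,320,5)
E
```

```text
(no output)
```

View pics/c19.png

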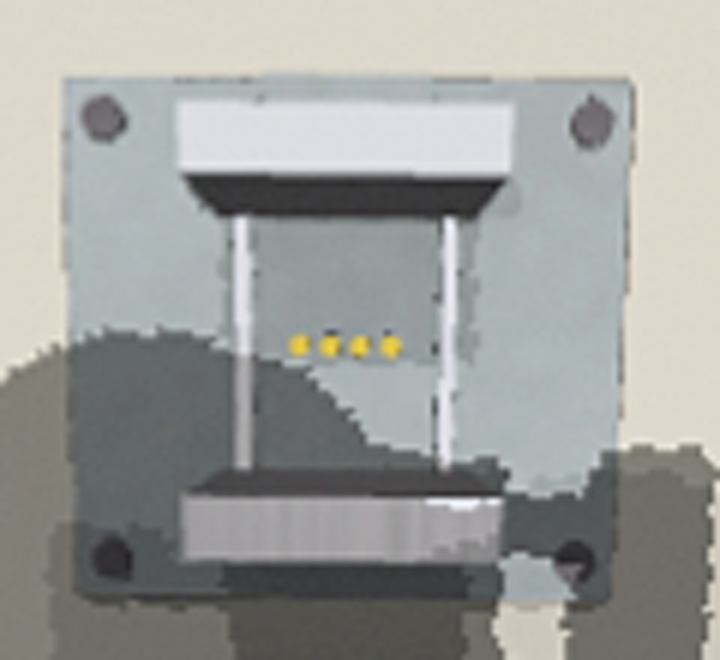

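View pics/c20.png

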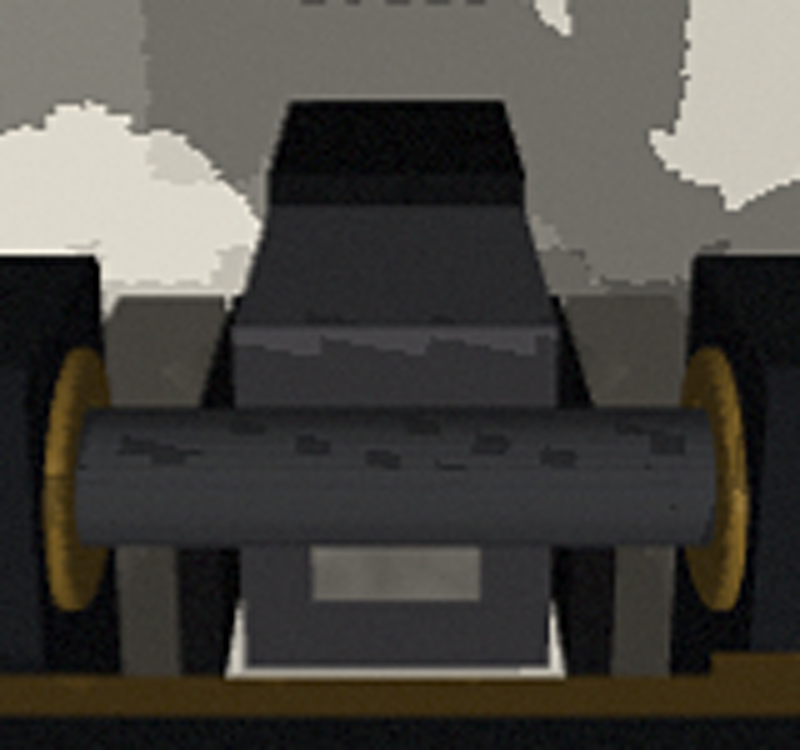

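```bash
python3 - <<'E'
from h import *
s=load("pics/w11")
o=ctrl.get_obs(); print(o['tool_pos'],o['orientation'])
def m(n,pts,z,f=6,of=(260,60)):
    P=plane(s,(np.array(pts,float)+.5)/f-.5+np.array(of),z)
    c=P.mean(0); e=np.roll(P,-1,0)-P
    print(n,c.round(4),np.linalg.norm(e[:,:2],axis=1).round(4),np.degrees(np.arctan2(e[:,1],e[:,0])).round(1));return P
m('c1',[(176,100),(514,104),(510,176),(178,175)],.094)
m('c2',[(180,493),(503,495),(502,563),(181,563)],.094)
m('base',[(65,76),(632,80),(610,600),(76,600)],.012)
m('pins',[(301,346),(392,346)],.012)
t=np.array([.4744,.2893,.2181]);R=Ro.from_euler('xyz',[180,0,-78.7],degrees=True).as_matrix()
P=m('rtop',[(232,325),(556,325),(550,667),(245,667)],t[2]+.031,5,(240,170)); print(((P-t)@R).round(4))
P=m('rbot',[(288,101),(504,101)],t[2]-.045,5,(240,170)); print(((P-t)@R).round(4))
P=m('shoulder',[(272,205),(524,205)],t[2]-.045+.038,5,(240,170)); print(((P-t)@R).round(4))
E
```

```text
[0.47462604 0.28897758 0.21825325] [ 1.79974808e+02 -2.01325300e-02 -7.87116100e+01]
c1 [0.4962 0.1885 0.094 ] [0.0501 0.0101 0.0497 0.0105] [-169.3   99.1   11.1  -78.4]
c2 [0.4855 0.245  0.094 ] [0.0504 0.0106 0.0506 0.0109] [-169.   101.6   11.3  -79.3]
base [0.4907 0.217  0.012 ] [0.1083 0.0994 0.1093 0.1001] [-169.1  100.9   11.3  -79.7]
pins [0.4906 0.2167 0.012 ] [0.018 0.018] [-168.7   11.3]
rtop [0.4749 0.2877 0.2491] [0.0295 0.0357 0.0298 0.0357] [-168.7  102.    11.3  -78.3]
[[ 0.0195 -0.0151 -0.031 ]
 [ 0.0195  0.0145 -0.031 ]
 [-0.0162  0.0149 -0.031 ]
 [-0.0162 -0.0149 -0.031 ]]
rbot [0.479  0.2667 0.1731] [0.0303 0.0303] [-168.7   11.3]
[[ 0.023  -0.0152  0.045 ]
 [ 0.023   0.0151  0.045 ]]
shoulder [0.4781 0.2703 0.2111] [0.0292 0.0292] [-168.7   11.3]
[[ 0.0194 -0.0145  0.007 ]
 [ 0.0194  0.0147  0.007 ]]
```

```bash
python3 -m pendant '[[0.01,-0.0003,0,0,0,0,-1],[0.03,-0.0008,0,0,0,0,-1],[0.05,-0.0013,0,0,0,0,-1],[0.066,-0.0018,0.01,0,0,0,-1],[0.0728,-0.0018,0.03,0,0,0,-1],[0.0728,-0.0018,0.05,0,0,0,-1],[0.0728,-0.0018,0.065,0,0,0,-1],[0.0728,-0.0018,0.07,0,0,0,-1],[0.0728,-0.0018,0.07,0,0,0,-1],[0.0728,-0.0018,0.07,0,0,0,-1]]'
python3 - <<'E'
from h import *
print(ctrl.get_obs()['tool_pos'],ctrl.get_obs()['orientation'])
s=grab("wrist"); save(s,"pics/w12");crop(s,"pics/c21.png",240,120,400,320,3)
s=grab("scene"); save(s,"pics/s12");crop(s,"pics/c22.png",320,120,440,230,5)
s=grab("side"); save(s,"pics/sd12");crop(s,"pics/c23.png",290,170,400,300,4)
E
```

```text
clock: 21.2
tool_pos: [0.4911, 0.2188, 0.1491]
orientation: [-179.9, 0.0, -78.7]
force: [-0.4, -0.4, -1.4]
opening: 0.0298
[0.49111309 0.21879977 0.14908367] [-1.79944924e+02  2.49925067e-02 -7.86846514e+01]
```

View pics/c21.png

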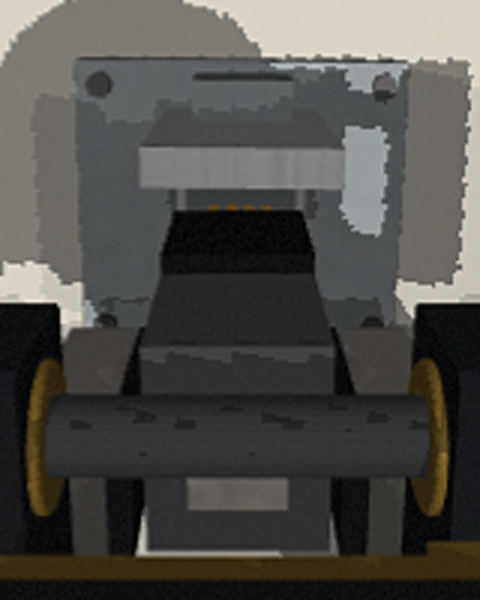

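View pics/c22.png

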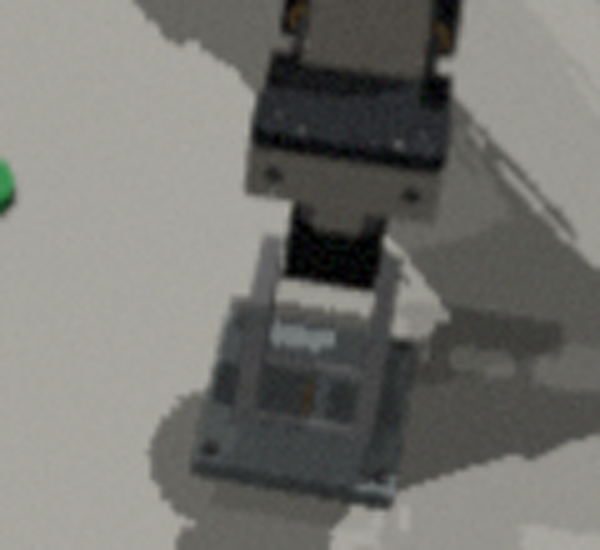

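View pics/c23.png

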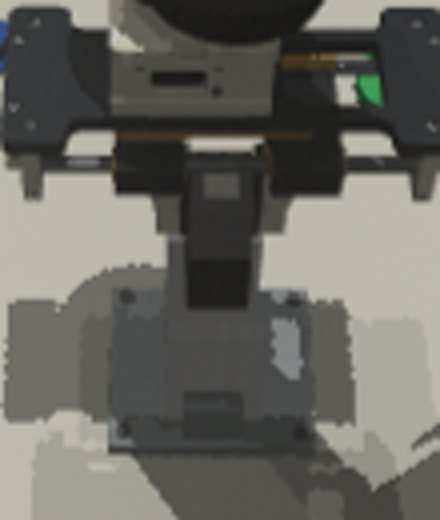

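```bash
python3 - <<'E'
from h import *
s=load("pics/w12"); print([ctrl.get_obs()['tool_pos'].round(4).tolist()])
t=np.array([.4908,.2186,.1489]);R=Ro.from_euler('xyz',[180,0,-78.7],degrees=True).as_matrix()
def tf(pts,z): return ((plane(s,(np.array(pts,float)+.5)/3-.5+np.array((240,120)),z)-t)@R).round(4)
print('cheek inner',tf([(139,188),(343,189)],.094)); print('outer',tf([(140,147),(342,147)],.094))
print('rbot',tf([(173,210),(303,210)],t[2]-.045)); print('rtop',tf([(137,345),(336,345),(331,551),(146,551)],t[2]+.031))
print('base',tf([(76,58),(408,62)],.012))
E
```

```text
[[0.491, 0.2188, 0.149]]
cheek inner [[ 0.0261 -0.0245  0.0549]
 [ 0.0259  0.0253  0.0549]]
outer [[ 0.0362 -0.024   0.0549]
 [ 0.0362  0.0247  0.0549]]
rbot [[ 0.0229 -0.0155  0.045 ]
 [ 0.0229  0.0149  0.045 ]]
rtop [[ 0.0192 -0.0157 -0.031 ]
 [ 0.0193  0.0146 -0.031 ]
 [-0.0166  0.0148 -0.031 ]
 [-0.0167 -0.0153 -0.031 ]]
base [[ 0.0526 -0.0532  0.1369]
 [ 0.0514  0.0551  0.1369]]
```

```bash
python3 -m pendant '[[0.0009,0.0008,0,0,0,0,-1],[0.0009,0.0008,0.003,0,0,0,-1],[0.0009,0.0008,0.008,0,0,0,-1],[0.0009,0.0008,0.013,0,0,0,-1],[0.0009,0.0008,0.018,0,0,0,-1],[0.0009,0.0008,0.023,0,0,0,-1],[0.0009,0.0008,0.023,0,0,0,-1]]'
python3 - <<'E'
from h import *
o=ctrl.get_obs();print(o['force'],o['moment'])
s=grab("wrist"); save(s,"pics/w13");crop(s,"pics/c24.png",240,120,400,320,3)
s=grab("scene"); save(s,"pics/s13");crop(s,"pics/c25.png",320,120,440,230,5)
E
```

```text
clock: 22.22
tool_pos: [0.4899, 0.2172, 0.1249]
orientation: [180.0, -0.0, -78.7]
force: [-0.4, 0.5, -1.8]
opening: 0.0302
[-0.40845175  0.46042654 -1.8439386 ] [-0.05731426  0.01093898 -0.00443828]
```

View pics/c24.png

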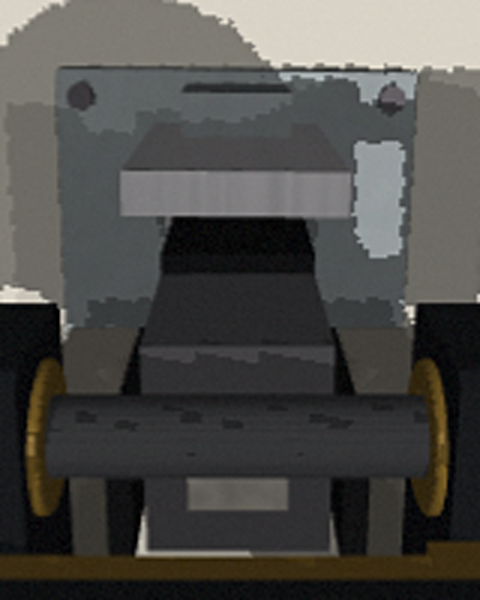

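View pics/c25.png

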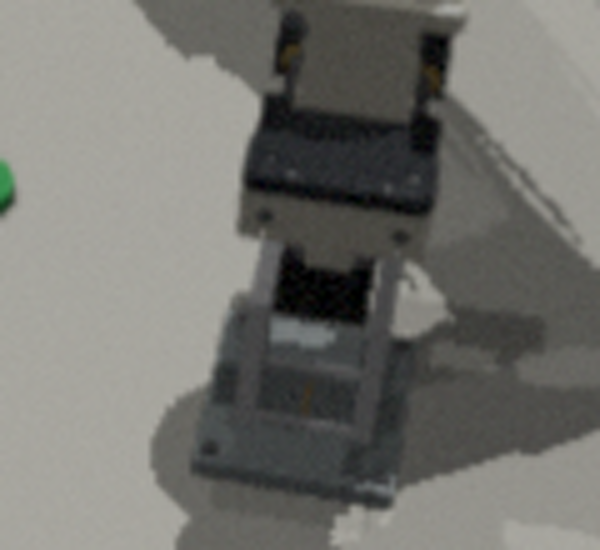

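```bash
python3 - <<'E'
from h import *
s=load("pics/w13"); t=ctrl.get_obs()['tool_pos'];print(t.round(4))
R=Ro.from_euler('xyz',[180,0,-78.7],degrees=True).as_matrix()
s['eye']=s['eye']
def tf(pts,z): return ((plane(s,(np.array(pts,float)+.5)/3-.5+np.array((240,120)),z)-t)@R).round(4)
print('cheek inner',tf([(120,217),(352,217)],.094)); print('outer',tf([(120,170),(352,170)],.094))
print('shoulder',tf([(161,272),(315,272)],t[2]-.007)); print('rtop',tf([(137,345),(336,345)],t[2]+.031))
E
```

```text
[0.4902 0.2174 0.1255]
cheek inner [[ 0.0249 -0.0253  0.0315]
 [ 0.0249  0.0252  0.0315]]
outer [[ 0.0353 -0.025   0.0315]
 [ 0.0353  0.0249  0.0315]]
shoulder [[ 0.0198 -0.0145  0.007 ]
 [ 0.0198  0.0152  0.007 ]]
rtop [[ 0.0198 -0.015  -0.031 ]
 [ 0.0198  0.0151 -0.031 ]]
```

```bash
python3 -m pendant '[[0,0,0.005,0,0,0,-1],[0,0,0.011,0,0,0,-1],[0,0,0.017,0,0,0,-1],[0,0,0.023,0,0,0,-1],[0,0,0.029,0,0,0,-1],[0,0,0.035,0,0,0,-1],[0,0,0.041,0,0,0,-1],[0,0,0.047,0,0,0,-1],[0,0,0.053,0,0,0,-1],[0,0,0.058,0,0,0,-1],[0,0,0.061,0,0,0,-1],[0,0,0.061,0,0,0,-1]]'
python3 -m pendant '[[0,0,0.001,0,0,0,-1],[0,0,0.002,0,0,0,-1],[0,0,0.003,0,0,0,-1],[0,0,0.004,0,0,0,-1],[0,0,0.005,0,0,0,-1],[0,0,0.005,0,0,0,-1]]'
python3 -m pendant '[[0,0,0.0005,0,0,0,-1],[0,0,0.001,0,0,0,-1],[0,0,0.001,0,0,0,-1]]'
```

```text
clock: 23.82
tool_pos: [0.4901, 0.2174, 0.0643]
orientation: [180.0, -0.0, -78.7]
force: [1.0, 0.4, -1.1]
opening: 0.0299
clock: 24.58
tool_pos: [0.4901, 0.2174, 0.0594]
orientation: [180.0, -0.0, -78.7]
force: [0.4, 1.1, -0.6]
opening: 0.0298
clock: 24.95
tool_pos: [0.4901, 0.2174, 0.0584]
orientation: [180.0, -0.0, -78.7]
force: [-0.2, -0.1, -1.9]
opening: 0.0296
```

```bash
python3 -m pendant '[[0,0,0.0005,0,0,0,-1],[0,0,0.001,0,0,0,-1],[0,0,0.001,0,0,0,-1]]'
python3 -m pendant '[[0,0,0.0003,0,0,0,-1],[0,0,0.0006,0,0,0,-1],[0,0,0.0006,0,0,0,-1]]'
```

```text
clock: 25.32
tool_pos: [0.4901, 0.2174, 0.0574]
orientation: [180.0, -0.0, -78.7]
force: [0.6, -0.1, 0.5]
opening: 0.0301
clock: 25.7
tool_pos: [0.4902, 0.2174, 0.0571]
orientation: [-180.0, -0.0, -78.7]
force: [-0.9, -0.4, 2.9]
opening: 0.0296
```

```bash
python3 -m pendant '[[0,0,0.0002,0,0,0,-1],[0,0,0,0,0,0,-0.25],[0,0,0,0,0,0,-0.1],[0,0,0,0,0,0,0.1],[0,0,0,0,0,0,0.3],[0,0,0,0,0,0,0.4]]'
python3 -m pendant '[[0,0,-0.005,0,0,0,0.4],[0,0,-0.02,0,0,0,0.5],[0,0,-0.045,0,0,0,0.6],[0,0,-0.075,0,0,0,0.8],[0,0,-0.105,0,0,0,1],[0,0,-0.13,0,0,0,1],[0,0,-0.14,0,0,0,1],[-0.03,0,-0.14,0,0,0,1],[-0.06,0,-0.14,0,0,0,1],[-0.08,0,-0.14,0,0,0,1],[-0.08,0,-0.14,0,0,0,1]]'
python3 - <<'E'
from h import *
s=grab("wrist"); save(s,"pics/w14");crop(s,"pics/c26.png",240,50,400,180,5)
s=grab("scene"); save(s,"pics/s14");crop(s,"pics/c27.png",320,120,440,230,5)
s=grab("side"); save(s,"pics/sd14")
E
```

```text
clock: 26.45
tool_pos: [0.4901, 0.2174, 0.0568]
orientation: [180.0, -0.0, -78.7]
force: [-1.0, -1.3, -0.2]
opening: 0.0597
clock: 27.82
tool_pos: [0.4741, 0.2968, 0.1964]
orientation: [180.0, -0.0, -78.6]
force: [0.0, 0.1, -0.5]
opening: 0.0879
```

View pics/c26.png

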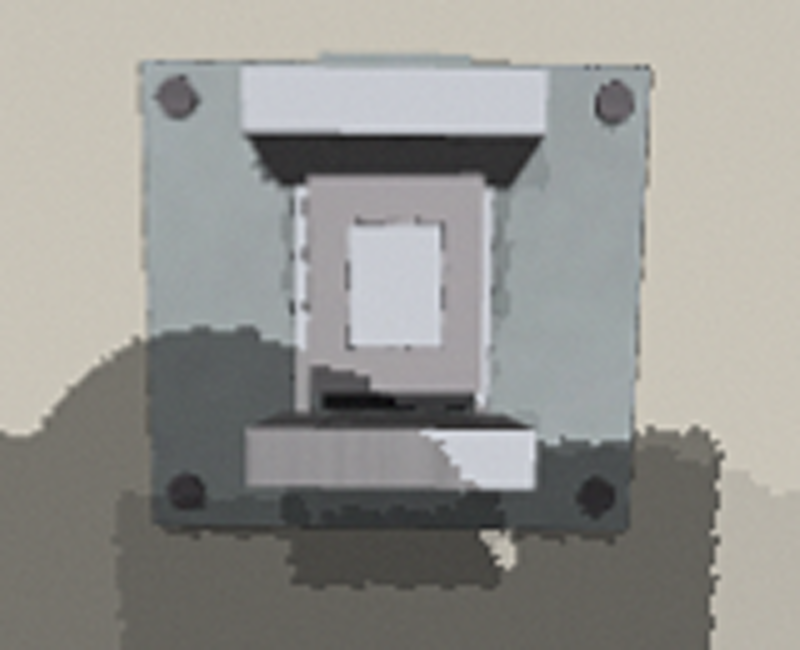

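View pics/c27.png

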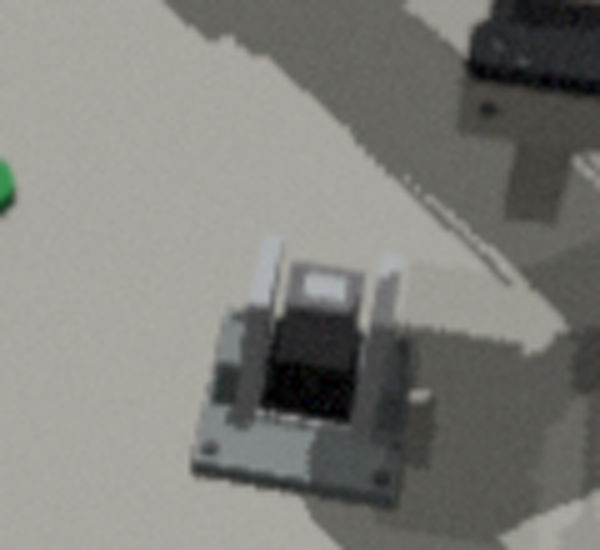

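View pics/sd14.png

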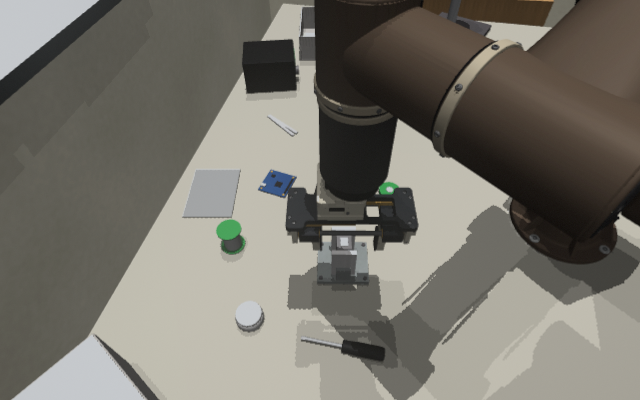

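```bash
python3 - <<'E'
from h import *
s=load("pics/w14")
for z in (.088,.092):
    P=plane(s,(np.array([(307,176),(487,176),(480,393),(308,393)],float)+.5)/5-.5+np.array((240,50)),z); e=np.roll(P,-1,0)-P
    print(z,P.mean(0).round(4),np.linalg.norm(e,axis=1).round(4))
o=ctrl.get_obs();print(o['clock'],o['force'],o['opening'])
print(ctrl.close_job())
E
```

```text
0.088 [0.4903 0.2168 0.088 ] [0.0304 0.0358 0.0301 0.0358]
0.092 [0.4902 0.2169 0.092 ] [0.03   0.0353 0.0296 0.0353]
27.975 [-0.42342433 -0.34085761  0.12931319] 0.08760829375887137
the job is handed in; nothing more can be done
None
```

The relay is standing on the tester's nest floor between the cheeks. I handed the job in at about 28 s with the gripper open and clear.

- **Freeing it:** I gripped the grey part's y faces and rocked the relay about the ridge by about 0.15 rad to each side. Both clips looked evenly pushed back in the picture. I did not see the force rise that would show a clip hitting its stop. The relay then lifted out with only about its own weight showing on the wrist.
- **On the pad:** It was set down with about 9 N of contact and let go. The pictures showed it standing upright near the middle of the pad.
- **Into the tester:** I took it again by its x faces and lowered it with no side forces beyond about 1 N. It met the floor at the expected height with about 3 N, and I let go there.
- **Last checks:** The relay's top measures 30 by 36 mm at the right height, centred at (0.4903, 0.2168). The tester's centre measured (0.4907, 0.2168). In the last pictures the spool, board, tweezers, driver and tin looked undisturbed. The reel was partly hidden and the socket fully hidden behind the arm.
- **Disagreement:** The cameras differed by 1–3 mm on absolute positions, so I used the wrist camera's relative measurements for the fit.

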